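Dormitory room check: switch off the strip, point out the kettle and the charger

TASK

Holiday room check at a student's desk: first switch the power strip off by pressing the raised half of its rocker switch fully down. Then show the student the two things she has to put away: bring your fingertips to a couple of centimetres above the knob on the electric kettle's lid and stay there for two seconds, then do the same above the phone charger that is plugged into the strip. Only point, never touch or lift the kettle or anything plugged into the strip, and leave everything else on the desk standing where it is.

Things in the scene. Friction and masses are not known exactly. Their poses are not given: they have to be found in the camera images.
- strip: White power strip fixed flat on the desk, 62 x 370 x 40 mm (x, y, z of its own frame), roughly across the robot's front. Origin at the centre of its underside; its own +y runs along its length to the end with the rocker switch. In its top face (z = 40 mm) lie the rocker, pivot at y = +138 mm, then five sockets at y = +75, +23, -29, -81 and -133 mm. Three small things are plugged into the sockets at +23, -29 and -133 mm, in any order; the one at +75 is always empty.
- switch (a joint): Rocker main switch of the strip, black, 24 mm wide (across the strip) and 34 mm long (along it), in a white bezel 2 mm high. Angle in rad: 0 = on, the outer half (towards the strip's +y end) stands up, its end edge 49 mm above the desk; 0.4 = off, the outer half lies level, 43 mm above the desk, and the inner half stands up instead. Friction only: it stays where it is left; about 2 N on the outer half moves it. It counts as off above 0.28.
- switch_press (a point): Point on the face of the rocker's outer half where to press, 15 mm from the pivot line towards the strip's +y end, 2 mm short of the rocker's end; moves with the rocker (height 49 mm when on, 43 mm when off). Press here or up to 5 mm further out: a closed pair of fingertips is 20 to 27 mm wide and must not bear on the inner half.
- kettle_knob (a point): Top of the black knob (26 mm across) on the lid of the electric kettle, on the kettle's axis, about 190 mm above the desk. The point to hover over. Axes upright with the kettle.
- kettle: Electric kettle, loose, 0.75 kg: tapering brushed-steel body 128 mm across at the foot and 100 mm at the top, 170 mm high with its lid knob, black C-handle reaching 113 mm out at its own +x, pouring beak reaching about 80 mm out at -x. Origin at the centre of its underside, 20 mm above the desk because it stands on its power base.
- kettle_base: Black round power base under the kettle, 140 mm across, 20 mm high, fixed. Origin at the centre of its underside.
- charger_top (a point): Centre of the top face of the phone charger, 82 mm above the desk. The point to hover over. Axes parallel to the strip's.
- charger: Phone charger plugged upright into the strip: small white block 40 x 30 mm (30 along the strip) and 42 mm tall, one small dark charging slot in its top face. Firmly plugged in. Origin at the centre of its underside, on the strip's face, 40 mm above the desk.
- cube_tap: Bystander: socket adapter plugged into the strip, a bigger white cube of 48 mm with socket slots on top and sides. Origin under its centre, on the strip's face.
- vaporiser: Bystander: plug-in mosquito vaporiser, round and domed, white, 44 mm across, 54 mm tall, plugged into the strip. Origin under its centre, on the strip's face.
- jug: Bystander: insulated jug, loose, steel, straight-sided, 106 mm across, 203 mm high, flat black lid without a knob, handle reaching 94 mm out at its own +x, spout 58 mm out at -x; stands straight on the desk with no base. Origin under its centre.
- tissue_box: Bystander: cube-shaped tissue box, loose, 115 x 115 x 120 mm. Origin under its centre.
- bottle: Bystander: clear drink bottle, loose, 64 mm across, 195 mm high, at the right. Origin under its centre.
- mug: Bystander: white mug, loose, 76 mm across, 90 mm high, handle at its +y, with a toothbrush standing in it up to 165 mm, at the left. Origin under its centre.
- cream_jar: Bystander: small cream jar, loose, 52 mm across, 45 mm high, at the left near the strip's switch end. Origin under its centre.
- phone: Bystander: phone lying flat on the robot's side of the strip, at the right, loose, 72 x 150 x 9 mm. Origin under its centre.

How it is judged (in metres and radians):
On the way, in this order (a step that is already met when the one before it is completed fails the run):
1. the rocker is pressed over to off (value of joint switch above 0.28 rad), for 0.1 s.
2. the fingertips dwell just above the knob of the kettle's lid for 1.2 s (horizontal distance between the grasp point and kettle_knob below 0.03 m and z of the grasp point in the frame of kettle_knob between 0.015 and 0.07 m), for 1.2 s.
3. the fingertips dwell just above the phone charger for 1.2 s (horizontal distance between the grasp point and charger_top below 0.025 m and z of the grasp point in the frame of charger_top between 0.015 and 0.07 m), for 1.2 s.
At the end, for the whole second after the job is handed in: Rocker off (over 0.28 rad), then fingertips dwelt 1.2 s within 30 mm sideways of the kettle's knob, then 1.2 s within 25 mm of the charger's centre, each time above it, untouched, at most 50 mm up. Kettle upright on its base within 10 mm of its place, other loose things within 20 mm of theirs (value of joint switch above 0.28 rad and horizontal distance between kettle and kettle_base below 0.01 m and distance of kettle from where it was at the start of the episode below 0.01 m and angle between kettle's own z axis and vertical below 0.05 rad and linear speed of kettle below 0.02 m/s and distance of each of jug, tissue_box, bottle, mug, cream_jar, phone from where it was at the start of the episode below 0.02 m).
It fails at once if the robot touches the kettle or its base (contact force between any of the fingers, the arm and kettle above 0.5 N or contact force between any of the fingers, the arm and kettle_base above 0.5 N).
It fails at once if the robot touches something plugged into the strip (contact force between any of the fingers, the arm and charger above 0.5 N or contact force between any of the fingers, the arm and cube_tap above 0.5 N or contact force between any of the fingers, the arm and vaporiser above 0.5 N).
It fails at once if the kettle is moved, lifted or tipped (distance of kettle from where it was at the start of the episode above 0.015 m or angle between kettle's own z axis and vertical above 0.1 rad).
It fails at once if another loose thing is pushed aside, lifted or knocked over (distance of any of jug, tissue_box, bottle, mug, cream_jar, phone from where it was at the start of the episode above 0.02 m or angle between any of jug, bottle, mug's own z axis and vertical above 0.3 rad).
It also fails if it takes over 61 s, if anything falls off the work surface, if the arm or the gripper's body presses on something with over 40 N, if the wrist force passes 120 N, or if a joint passes its speed limit or range.

ROBOT

A 6-joint arm with a two-finger parallel gripper is mounted at the origin on the work surface. World frame = base frame: x ahead of the robot, y to its left, z up, the work surface at z = 0. Lengths are in mm, angles in rad, forces in N, time in s.
With the tool pointing down it reaches from about 275 to 750 mm from the base axis. Payload 10.2 kg.
Tool frame: the origin (TCP) lies at the very end of the fingers, on their centre line; the grasp point (between the pads) lies 19 mm behind it; y points along the fingers, x is the direction in which the jaws open and shut, and the axes are right-handed (so a half turn about y gives the same grasp; the last joint's range is limited). The gripper opens to 85 mm and grips with 20 to 120 N. Pads are 22 mm wide; open, the fingers measure 114 mm over their backs; the gripper's body (76 mm by 85 mm) begins 54 mm behind the grasp point. The pads swing forward as they close: fully open they stand 13 mm farther back than shut.
Start: joints at [0.91, 0.313, 1.498, -0, 1.331, -0.223], TCP at [222.586, 475.486, 231.294] pointing down, gripper open.
Joint ranges: [-2.94, 2.94], [-0.97, 2.17], [0.19, 2.56], [-1.23, 4.37], [0.02, 3.11], [-2.88, 2.88]. Speed limits (rad/s): [2.39, 2.39, 3.01, 3.14, 3.14, 3.14].

INTERFACE

Orientations are given as a unit quaternion [w, x, y, z].
In Python, from rig import telemetry, imaging, ctrl gives the robot as it stands.
- The arm moves only by the shell command python3 -m handwheel 'ROWS' [FORCE]. ROWS is JSON, a list of rows, each an object with "delta_pos": the shift along the tool's x, y, z in cm, a list of three; "twist": the turn, a rotation vector about the tool's x, y, z in rad, a list of three; "jaw": the opening, from 0 (shut) to 1 (fully open). A call has exactly 10 rows; each row is the pose to reach, as a shift and turn from the pose commanded when the call began, along the tool's axes at that moment; what a row does not reach only later rows make up. A row lasts 1/12 s, in which the tool goes at most 41.7 mm and 7.16 degrees, less where a joint would pass 70% of its speed; a pose out of reach is approached as far as the arm can. A call with a gripper value outside its range is refused whole. The fingers move at their own pace and stop on an object; FORCE is the grip in N (left out, the last holds). Time passes only in rows, so rows that repeat a pose let the fingers close, or fill a call up. It gives the time, the measured TCP pose, the force and the opening at its end, in the units of the state.
- telemetry.sense(): the state, without advancing time (a new reading comes with each control period).
- imaging.capture(name): name is "side" or "top"; returns a dict with "frame" (400x640x3 uint8, red, green, blue), "z_map" (400x640 float32, mm along the optical axis (not along the pixel's ray), 0 where there is no reading), "fx", "fy", "cx", "cy" (pixels), "rvec" (rotation vector, rad) and "tvec" (3), from world to camera coordinates, as OpenCV has them. Camera axes: x right, y down, z forward; pixel columns grow to the right and rows downward; lengths in mm; the calibration is good to about 2 mm. A picture is of the moment at which its call begins.
- ctrl.finish_job(): hands the job in, once; it reports no verdict.
The state is a dict: "time_s": time; "joints": joint angles; "dq": joint speeds; "tau": joint torques, N m; "eef_pos": TCP position; "ee_rot": TCP orientation; "force": force on the tool from outside, world axes, zero at the start; "wrist_torque": the same for the moment, N m; "grip_width": opening from 0.0 (shut) to 1.0 (fully open).
Only numpy, scipy, OpenCV 4.12 (cv2) and the standard library are available. Lean on these libraries where they do the work, as an engineer would, in place of code of your own. Each camera call takes 0.05 s, during which the arm holds its last target.

## Working session

There is one attempt and no reset: what is moved stays moved. The work goes in short steps, Python scripts to look and compute and a shell command to move; the robot and the scene stay as the last step left them, time stands still between calls to the robot, and variables do not carry over. Pictures are saved under pics/ and viewed, and the job is handed in when it is done.

```bash
mkdir -p pics
cat > h.py <<'E'
import numpy as np, cv2
from rig import telemetry, imaging, ctrl
def cap(n):
    d=imaging.capture(n); np.savez('last_'+n+'.npz',**d)
    cv2.imwrite('tmp.png',d['frame'][:,:,::-1]); return d
def load(n): return dict(np.load('last_'+n+'.npz'))
def world(d,u,v,z=None):
    R=cv2.Rodrigues(np.array(d['rvec'],float))[0]; t=np.array(d['tvec'],float).ravel()
    Z=d['z_map'][int(v),int(u)]
    ray=np.array([(u-d['cx'])/d['fx'],(v-d['cy'])/d['fy'],1])
    if z is None: return R.T@(ray*Z-t)
    o=-R.T@t; r=R.T@ray; return o+r*(z-o[2])/r[2]
E
python3 - <<'E'
from h import *
for n in('side','top'):
    d=cap(n); cv2.imwrite(f'pics/{n}0.png',d['frame'][:,:,::-1])
    R=cv2.Rodrigues(np.array(d['rvec'],float))[0]; print(n,-R.T@np.array(d['tvec'],float).ravel(),d['fx'])
print(telemetry.sense())
E
```

```text
side [ 116.74429472 -554.36466334  783.71603863] 386.21487286205263
top [ 342.04296101   25.74050765 1148.53100208] 396.46961207591585
{'time_s': 0.1, 'joints': array([ 9.09611870e-01,  3.13378433e-01,  1.49831787e+00,  2.73847299e-05,
        1.33098627e+00, -2.23450663e-01]), 'dq': array([ 0.00091095, -0.00025924, -0.00207759, -0.00167989, -0.00176844,
        0.00202499]), 'tau': array([ 1.88198544e-03, -4.12903082e+01, -2.60142767e+01, -1.74560419e-04,
        3.01346467e-03, -3.42227554e-05]), 'eef_pos': array([222.43840534, 475.31752994, 230.81656769]), 'ee_rot': array([-0.59651427,  0.59675581,  0.37914215, -0.37987425]), 'force': array([ 0.60349633, -0.44785284,  0.24454645]), 'wrist_torque': array([-0.00623531,  0.002449  , -0.02634455]), 'grip_width': 0.9964692689405114}
```

View pics/top0.png

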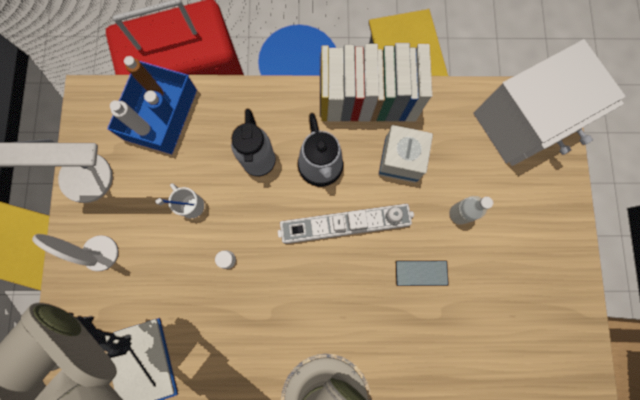

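View pics/side0.png

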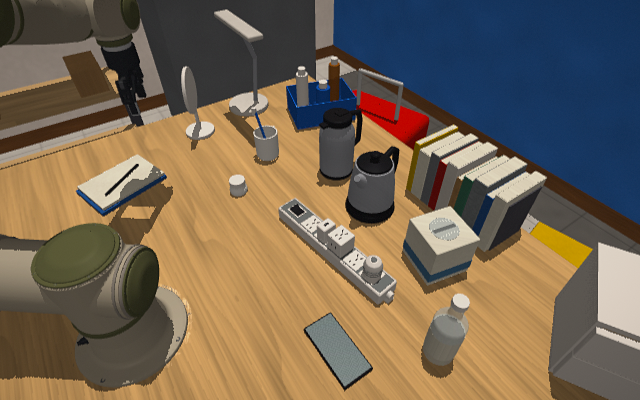

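Top view: rocker at about (297,230), kettle with knob at (321,146), jug at (253,150). The plugged things are at about (339,222), (357,219) and (395,214). I'll enlarge the strip and kettle.

Run:
```python
from h import *
d=load('top');f=d['frame'][:,:,::-1]
cv2.imwrite('pics/t1.png',cv2.resize(f[195:255,270:425],None,fx=5,fy=5,interpolation=cv2.INTER_CUBIC))
cv2.imwrite('pics/t2.png',cv2.resize(f[100:195,220:360],None,fx=5,fy=5,interpolation=cv2.INTER_CUBIC))
d=load('side');f=d['frame'][:,:,::-1]
cv2.imwrite('pics/s1.png',cv2.resize(f[190:310,270:410],None,fx=5,fy=5,interpolation=cv2.INTER_CUBIC))
```

```text
(no output)
```

View pics/t1.png

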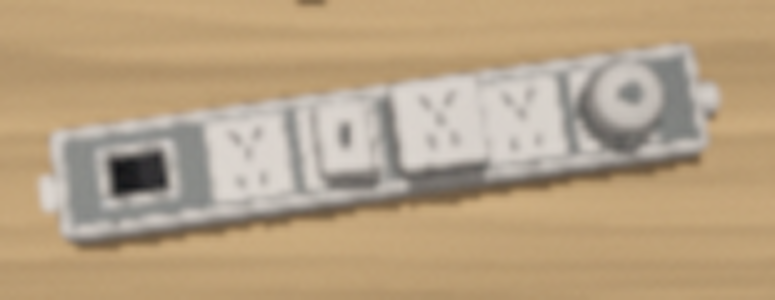

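View pics/t2.png

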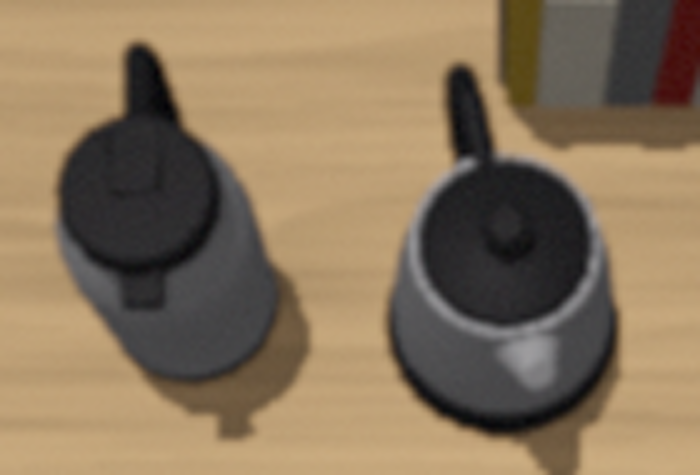

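View pics/s1.png

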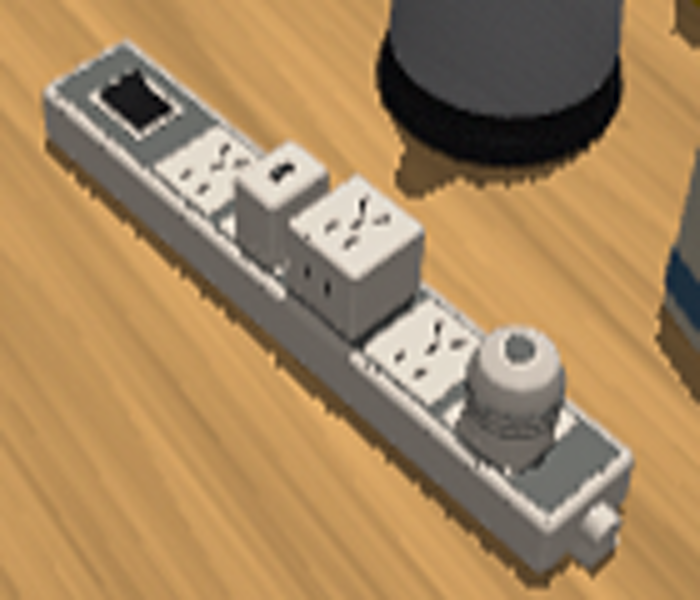

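The charger with one slot sits at socket +23, at crop (347,136). The rocker is at (138,174), strip top-face corners are (57,133), (70,238), (690,47) and (703,150), and the knob is at (508,226) in the kettle crop. Now I'll turn these into positions.

Run:
```python
from h import *
d=load('top'); s=load('side')
P=lambda x,y,ox,oy:((x+.5)/5-.5+ox,(y+.5)/5-.5+oy)
cor=[world(d,*P(*c,270,195),z=40)for c in[(57,133),(70,238),(690,47),(703,150)]]
for c in cor: print(c.round(1))
c=np.mean(cor,0); yv=((cor[0]+cor[1])-(cor[2]+cor[3]))/2; print('centre',c,'len',np.linalg.norm(yv))
yv/=np.linalg.norm(yv); print('ydir',yv,np.degrees(np.arctan2(-yv[0],yv[1])))
for k in(138,153,155,23,): print(k,(c+k*yv).round(1))
print('rocker',world(d,*P(138,174,270,195),z=43),'charger',world(d,*P(346,136,270,195),z=82),world(d,*P(346,136,270,195)))
u=P(508,226,220,100);print('knob',world(d,*u,z=190),world(d,*u))
# side
print('S charger',world(s,*P(282,165,270,190),z=82),'S rocker',world(s,*P(138,103,270,190),z=44))
f=s['frame'][:,:,::-1];cv2.imwrite('pics/s2.png',cv2.resize(f[90:230,300:420],None,fx=5,fy=4.2,interpolation=cv2.INTER_CUBIC)[:600])
# other heights from top
for n,(a,b) in dict(jug=(248,140),cream=(225,259),mug=(185,204),jar=(225,260),bott=(484,203)).items(): print(n,world(d,a,b).round(0))
R=cv2.Rodrigues(telemetry.sense()['ee_rot'][1:]*0)[0]
from scipy.spatial.transform import Rotation as Ro
q=telemetry.sense()['ee_rot'];print(Ro.from_quat(np.r_[q[1:],q[0]]).as_matrix().round(3))
```

```text
[483.9 123.6  40. ]
[424.9 115.5  40. ]
[ 532.4 -235.6   40. ]
[ 473.4 -240.5   40. ]
centre [478.63070145 -59.23890747  40.        ] len 360.86188593646887
ydir [-0.13435191  0.99093368  0.        ] 7.721145659268914
138 [460.1  77.5  40. ]
153 [458.1  92.4  40. ]
155 [457.8  94.4  40. ]
23 [475.5 -36.4  40. ]
rocker [460.28586173  77.77714464  43.        ] charger [476.49415692 -36.56209456  82.        ] [476.48238614 -36.55664016  82.09337147]
knob [658.32162728  11.86954564 190.        ] [659.15526847  11.83298483 187.47352253]
S charger [480.76581666 -30.67322288  82.        ] S rocker [462.24195553  77.61724819  44.        ]
jug [668. 195. 198.]
cream [379. 276.  42.]
mug [528. 385.  68.]
jar [376. 275.  47.]
bott [ 508. -386.  197.]
[[ 0.424 -0.001 -0.906]
 [ 0.906 -0.001  0.424]
 [-0.001 -1.     0.   ]]
```

View pics/s2.png

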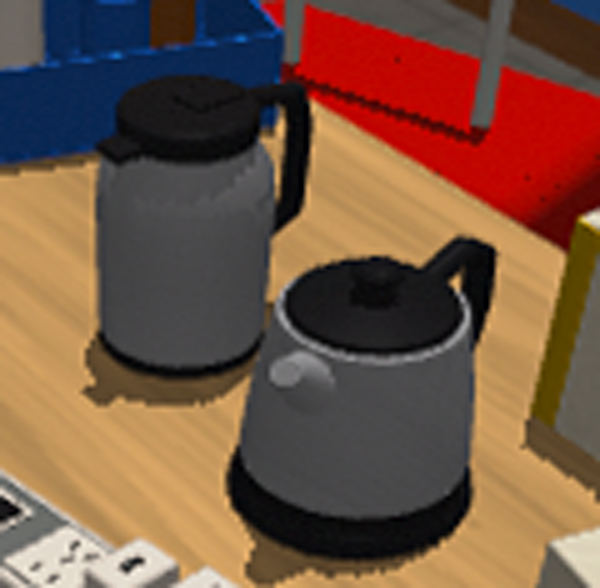

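Strip, rocker and charger agree between the methods: press point about (458,95), charger (476,-37), knob (658,12,190). First move goes high across to above the rocker, closing the jaws and aligning the tool with the strip.

```bash
python3 -m handwheel '[{"delta_pos":[-2.4,0,-3.7],"twist":[0,-0.06,0],"jaw":0},{"delta_pos":[-4.9,0,-7.5],"twist":[0,-0.12,0],"jaw":0},{"delta_pos":[-7.3,0,-11.2],"twist":[0,-0.18,0],"jaw":0},{"delta_pos":[-9.8,0,-15],"twist":[0,-0.24,0],"jaw":0},{"delta_pos":[-12.2,0,-18.7],"twist":[0,-0.3,0],"jaw":0},{"delta_pos":[-14.7,0,-22.5],"twist":[0,-0.36,0],"jaw":0},{"delta_pos":[-17.1,0,-26.2],"twist":[0,-0.42,0],"jaw":0},{"delta_pos":[-19.5,0,-30],"twist":[0,-0.48,0],"jaw":0},{"delta_pos":[-22,0,-33.7],"twist":[0,-0.54,0],"jaw":0},{"delta_pos":[-24.4,0,-37.5],"twist":[0,-0.572,0],"jaw":0}]' 20
cat >> h.py <<'E'
from scipy.spatial.transform import Rotation as Ro
def go(t):
    s=telemetry.sense(); q=s['ee_rot']; R=Ro.from_quat(np.r_[q[1:],q[0]]).as_matrix()
    print('t',s['time_s'],'pos',s['eef_pos'].round(1),'F',s['force'].round(1),'jaw',round(s['grip_width'],3)); print(R.round(3))
    print('tool delta cm',(R.T@(np.array(t)-s['eef_pos'])/10).round(2),'yaw',np.degrees(np.arctan2(R[1,0],R[0,0])))
E
python3 -c "
from h import *
go([458.4,95.4,80])"
```

```text
time_s: 0.93
eef_pos: [442.9, 119.5, 231.2]
ee_rot: [0.465, -0.465, -0.533, 0.533]
force: [-0.2, 0.8, 0.2]
grip_width: 0.001
t 0.9333 pos [442.9 119.5 231.2] F [-0.2  0.8  0.2] jaw 0.001
[[-0.137 -0.    -0.991]
 [ 0.991  0.    -0.137]
 [ 0.    -1.     0.   ]]
tool delta cm [-2.6  15.12 -1.21] yaw 97.85525676398314
```

```bash
python3 -m handwheel '[{"delta_pos":[0,1.5,0],"twist":[0,0,0],"jaw":0},{"delta_pos":[0,3,0],"twist":[0,0,0],"jaw":0},{"delta_pos":[0,5,0],"twist":[0,0,0],"jaw":0},{"delta_pos":[0,7,0],"twist":[0,0,0],"jaw":0},{"delta_pos":[0,9,0],"twist":[0,0,0],"jaw":0},{"delta_pos":[0,11,0],"twist":[0,0,0],"jaw":0},{"delta_pos":[0,12,0],"twist":[0,0,0],"jaw":0},{"delta_pos":[0,13,0],"twist":[0,0,0],"jaw":0},{"delta_pos":[0,13,0],"twist":[0,0,0],"jaw":0},{"delta_pos":[0,13,0],"twist":[0,0,0],"jaw":0}]'
python3 - <<'E'
from h import *
go([458.4,95.4,60])
d=cap('top');s=cap('side')
cv2.imwrite('pics/a.png',cv2.resize(np.hstack([s['frame'][170:270,230:360],d['frame'][180:280,240:370]])[:,:,::-1],None,fx=3,fy=3,interpolation=cv2.INTER_CUBIC))
E
```

```text
time_s: 1.77
eef_pos: [442.2, 121.6, 101.2]
ee_rot: [0.466, -0.465, -0.532, 0.533]
force: [-0.4, 0.1, 0.6]
grip_width: -0.001
t 1.7667 pos [442.2 121.6 101.2] F [-0.4  0.1  0.6] jaw -0.001
[[-0.134 -0.001 -0.991]
 [ 0.991 -0.    -0.134]
 [ 0.    -1.     0.001]]
tool delta cm [-2.81  4.11 -1.26] yaw 97.69169828310444
```

View pics/a.png

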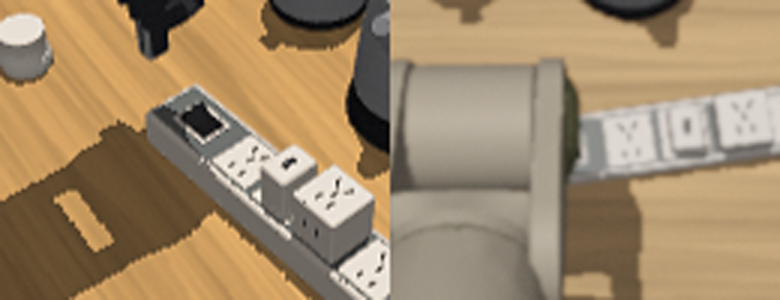

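The side view shows the closed tips at (155,50) in the crop, clear of the rocker at (200,122). Now sideways to the press point, then down to about 60 mm.

```bash
python3 -m handwheel '[{"delta_pos":[-1,0,-0.5],"twist":[0,0,0],"jaw":0},{"delta_pos":[-2,0,-0.9],"twist":[0,0,0],"jaw":0},{"delta_pos":[-2.8,0,-1.26],"twist":[0,0,0],"jaw":0},{"delta_pos":[-2.8,1,-1.26],"twist":[0,0,0],"jaw":0},{"delta_pos":[-2.8,2,-1.26],"twist":[0,0,0],"jaw":0},{"delta_pos":[-2.8,3,-1.26],"twist":[0,0,0],"jaw":0},{"delta_pos":[-2.8,4,-1.26],"twist":[0,0,0],"jaw":0},{"delta_pos":[-2.8,4,-1.26],"twist":[0,0,0],"jaw":0},{"delta_pos":[-2.8,4,-1.26],"twist":[0,0,0],"jaw":0},{"delta_pos":[-2.8,4,-1.26],"twist":[0,0,0],"jaw":0}]'
python3 - <<'E'
from h import *
go([458.4,95.4,42.5])
s=cap('side')
cv2.imwrite('pics/b.png',cv2.resize(s['frame'][180:260,260:360][:,:,::-1],None,fx=7,fy=7,interpolation=cv2.INTER_CUBIC))
E
```

```text
time_s: 2.7
eef_pos: [459.0, 95.4, 61.6]
ee_rot: [-0.465, 0.465, 0.533, -0.532]
force: [0.7, 0.0, 0.2]
grip_width: -0.001
t 2.7 pos [459.   95.4  61.6] F [0.7 0.  0.2] jaw -0.001
[[-0.134  0.001 -0.991]
 [ 0.991 -0.    -0.134]
 [-0.    -1.    -0.001]]
tool delta cm [0.01 1.91 0.06] yaw 97.69250288541383
```

View pics/b.png

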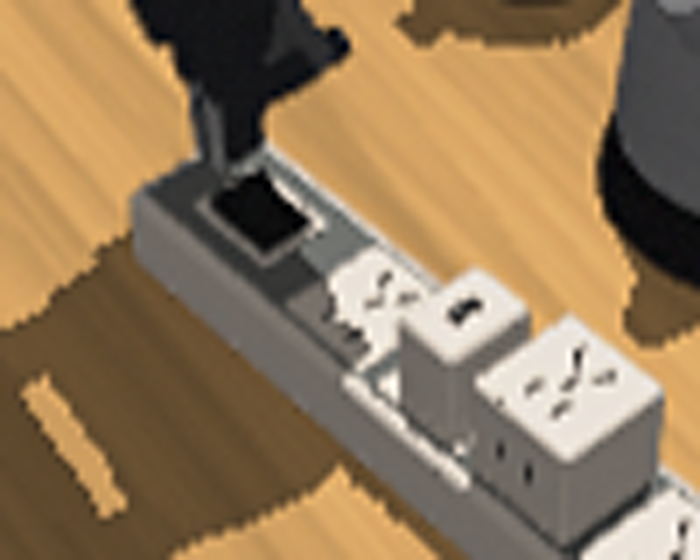

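The tips hang just over the outer half of the rocker, at crop (235,165), in line with the strip. Pressing slowly.

```bash
python3 -m handwheel '[{"delta_pos":[0,0.4,0],"twist":[0,0,0],"jaw":0},{"delta_pos":[0,0.8,0],"twist":[0,0,0],"jaw":0},{"delta_pos":[0,1.1,0],"twist":[0,0,0],"jaw":0},{"delta_pos":[0,1.3,0],"twist":[0,0,0],"jaw":0},{"delta_pos":[0,1.5,0],"twist":[0,0,0],"jaw":0},{"delta_pos":[0,1.6,0],"twist":[0,0,0],"jaw":0},{"delta_pos":[0,1.7,0],"twist":[0,0,0],"jaw":0},{"delta_pos":[0,1.8,0],"twist":[0,0,0],"jaw":0},{"delta_pos":[0,1.85,0],"twist":[0,0,0],"jaw":0},{"delta_pos":[0,1.85,0],"twist":[0,0,0],"jaw":0}]'
python3 -c "
from h import *
go([458.4,95.4,42])"
```

```text
time_s: 3.58
eef_pos: [458.7, 95.5, 43.0]
ee_rot: [-0.465, 0.465, 0.532, -0.532]
force: [-1.7, 2.6, 3.6]
grip_width: -0.003
t 3.5833 pos [458.7  95.5  43. ] F [-1.7  2.6  3.6] jaw -0.003
[[-0.134  0.    -0.991]
 [ 0.991  0.    -0.134]
 [-0.    -1.    -0.   ]]
tool delta cm [-0.01  0.1   0.03] yaw 97.68913760720905
```

```bash
python3 -m handwheel '[{"delta_pos":[0,0.05,0],"twist":[0,0,0],"jaw":0},{"delta_pos":[0,0.1,0],"twist":[0,0,0],"jaw":0},{"delta_pos":[0,0.1,0],"twist":[0,0,0],"jaw":0},{"delta_pos":[0,0.1,0],"twist":[0,0,0],"jaw":0},{"delta_pos":[0,0.1,0],"twist":[0,0,0],"jaw":0},{"delta_pos":[0,0.1,0],"twist":[0,0,0],"jaw":0},{"delta_pos":[0,0.1,0],"twist":[0,0,0],"jaw":0},{"delta_pos":[0,0.1,0],"twist":[0,0,0],"jaw":0},{"delta_pos":[0,0.1,0],"twist":[0,0,0],"jaw":0},{"delta_pos":[0,0.1,0],"twist":[0,0,0],"jaw":0}]'
python3 -m handwheel '[{"delta_pos":[0,-0.5,0],"twist":[0,0,0],"jaw":0},{"delta_pos":[0,-2,0],"twist":[0,0,0],"jaw":0},{"delta_pos":[0,-5,0],"twist":[0,0,0],"jaw":0},{"delta_pos":[0,-8,0],"twist":[0,0,0],"jaw":0},{"delta_pos":[0,-11,0],"twist":[0,0,0],"jaw":0},{"delta_pos":[0,-14,0],"twist":[0,0,0],"jaw":0},{"delta_pos":[0,-17,0],"twist":[0,0,0],"jaw":0},{"delta_pos":[0,-20,0],"twist":[0,0,0],"jaw":0},{"delta_pos":[0,-20,0],"twist":[0,0,0],"jaw":0},{"delta_pos":[0,-20,0],"twist":[0,0,0],"jaw":0}]'
python3 - <<'E'
from h import *
go([658.3,11.9,241])
s0=load('side');s=cap('side')
c=lambda s:s['frame'][185:255,270:330][:,:,::-1]
cv2.imwrite('pics/c.png',cv2.resize(c(s),None,fx=8,fy=8,interpolation=cv2.INTER_CUBIC))
E
```

```text
time_s: 4.42
eef_pos: [458.8, 95.5, 42.8]
ee_rot: [-0.465, 0.466, 0.533, -0.532]
force: [-4.3, 0.8, 14.2]
grip_width: 0.001
time_s: 5.25
eef_pos: [459.0, 95.3, 242.7]
ee_rot: [-0.465, 0.466, 0.533, -0.532]
force: [-0.3, -0.1, -0.1]
grip_width: 0.001
t 5.25 pos [459.   95.3 242.7] F [-0.3 -0.1 -0.1] jaw 0.001
[[-0.134  0.003 -0.991]
 [ 0.991 -0.    -0.134]
 [-0.001 -1.    -0.003]]
tool delta cm [-10.93   0.23 -18.63] yaw 97.68529505207192
```

View pics/c.png

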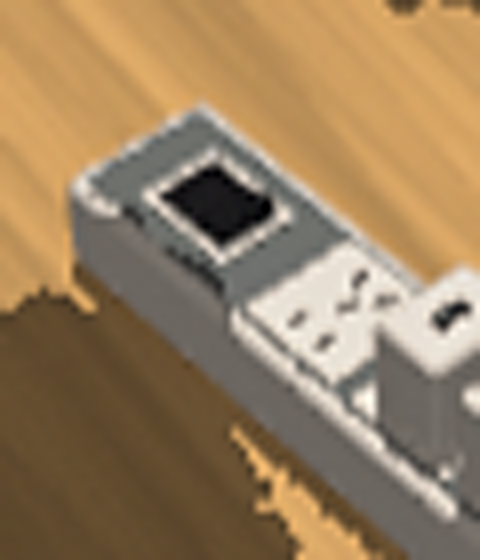

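The rocker bottomed at 43 mm with 14 N. In the picture its inner edge, at (270,205), now stands up and its outer edge lies level, so it is off. I'll check the knob with the side view, then move over it at height.

```bash
python3 -c "
from h import *
s=load('side');print([world(s,300+76/1*0+75,v,z=190).round(1) for v in (151,152,153)],world(s,375,152).round(1))"
python3 -m handwheel '[{"delta_pos":[-1.5,0,-2.5],"twist":[0,0,0],"jaw":0},{"delta_pos":[-3,0,-5],"twist":[0,0,0],"jaw":0},{"delta_pos":[-4.5,0,-7.6],"twist":[0,0,0],"jaw":0},{"delta_pos":[-6,0,-10.2],"twist":[0,0,0],"jaw":0},{"delta_pos":[-7.5,0,-12.8],"twist":[0,0,0],"jaw":0},{"delta_pos":[-9,0,-15.4],"twist":[0,0,0],"jaw":0},{"delta_pos":[-10,0,-17],"twist":[0,0,0],"jaw":0},{"delta_pos":[-10.9,0,-18.6],"twist":[0,0,0],"jaw":0},{"delta_pos":[-10.9,0,-18.6],"twist":[0,0,0],"jaw":0},{"delta_pos":[-10.9,0,-18.6],"twist":[0,0,0],"jaw":0}]'
python3 - <<'E'
from h import *
go([658.3,11.9,214])
s=cap('side')
cv2.imwrite('pics/d.png',cv2.resize(s['frame'][60:220,300:460][:,:,::-1],None,fx=3.7,fy=3.7,interpolation=cv2.INTER_CUBIC))
E
```

```text
[array([665.2,  20. , 190. ]), array([662.5,  16.8, 190. ]), array([659.9,  13.7, 190. ])] [661.5  15.8 191.1]
time_s: 6.13
eef_pos: [657.3, 12.0, 239.3]
ee_rot: [0.467, -0.464, -0.532, 0.533]
force: [-1.6, -0.2, -0.1]
grip_width: 0.0
t 6.1333 pos [657.3  12.  239.3] F [-1.6 -0.2 -0.1] jaw 0.0
[[-0.133 -0.004 -0.991]
 [ 0.991  0.001 -0.133]
 [ 0.001 -1.     0.004]]
tool delta cm [-0.03  2.53 -0.1 ] yaw 97.65465962097001
```

View pics/d.png

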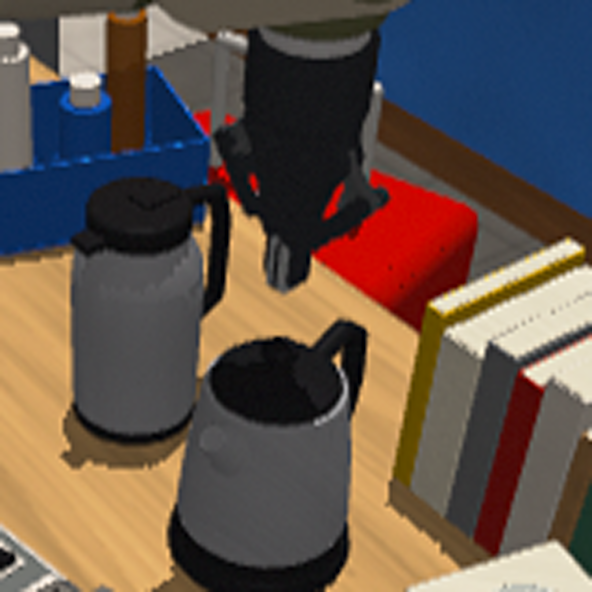

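The tips, at (285,285), are right above the knob at (278,345). Going down to about 25 mm above it and staying.

```bash
python3 -m handwheel '[{"delta_pos":[0,0.4,0],"twist":[0,0,0],"jaw":0},{"delta_pos":[0,0.9,0],"twist":[0,0,0],"jaw":0},{"delta_pos":[0,1.4,0],"twist":[0,0,0],"jaw":0},{"delta_pos":[0,1.9,0],"twist":[0,0,0],"jaw":0},{"delta_pos":[0,2.3,0],"twist":[0,0,0],"jaw":0},{"delta_pos":[0,2.4,0],"twist":[0,0,0],"jaw":0},{"delta_pos":[0,2.4,0],"twist":[0,0,0],"jaw":0},{"delta_pos":[0,2.4,0],"twist":[0,0,0],"jaw":0},{"delta_pos":[0,2.4,0],"twist":[0,0,0],"jaw":0},{"delta_pos":[0,2.4,0],"twist":[0,0,0],"jaw":0}]'
python3 - <<'E'
from h import *
go([658.3,11.9,214])
s=cap('side')
cv2.imwrite('pics/e.png',cv2.resize(s['frame'][60:220,300:460][:,:,::-1],None,fx=3.7,fy=3.7,interpolation=cv2.INTER_CUBIC))
E
```

```text
time_s: 7.02
eef_pos: [657.7, 12.3, 218.1]
ee_rot: [-0.465, 0.465, 0.533, -0.532]
force: [-0.3, 0.5, -0.4]
grip_width: 0.002
t 7.0167 pos [657.7  12.3 218.1] F [-0.3  0.5 -0.4] jaw 0.002
[[-0.134  0.    -0.991]
 [ 0.991 -0.    -0.134]
 [-0.    -1.    -0.   ]]
tool delta cm [-0.05  0.41 -0.06] yaw 97.69044672782582
```

View pics/e.png

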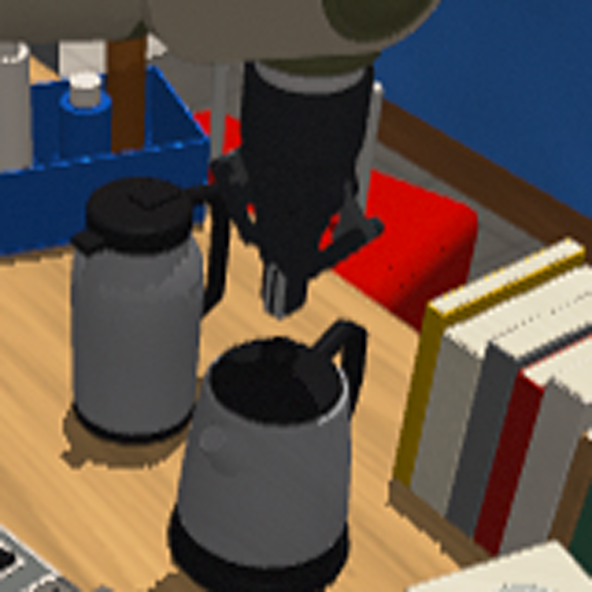

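The tips, at (280,312), are 28 mm over the knob, at (278,345). I'll come 7 mm lower and dwell.

```bash
python3 -m handwheel '[{"delta_pos":[0,0.3,0],"twist":[0,0,0],"jaw":0},{"delta_pos":[0,0.7,0],"twist":[0,0,0],"jaw":0},{"delta_pos":[0,0.7,0],"twist":[0,0,0],"jaw":0},{"delta_pos":[0,0.7,0],"twist":[0,0,0],"jaw":0},{"delta_pos":[0,0.7,0],"twist":[0,0,0],"jaw":0},{"delta_pos":[0,0.7,0],"twist":[0,0,0],"jaw":0},{"delta_pos":[0,0.7,0],"twist":[0,0,0],"jaw":0},{"delta_pos":[0,0.7,0],"twist":[0,0,0],"jaw":0},{"delta_pos":[0,0.7,0],"twist":[0,0,0],"jaw":0},{"delta_pos":[0,0.7,0],"twist":[0,0,0],"jaw":0}]'
for i in 1 2; do python3 -m handwheel '[{"delta_pos":[0,0,0],"twist":[0,0,0],"jaw":0},{"delta_pos":[0,0,0],"twist":[0,0,0],"jaw":0},{"delta_pos":[0,0,0],"twist":[0,0,0],"jaw":0},{"delta_pos":[0,0,0],"twist":[0,0,0],"jaw":0},{"delta_pos":[0,0,0],"twist":[0,0,0],"jaw":0},{"delta_pos":[0,0,0],"twist":[0,0,0],"jaw":0},{"delta_pos":[0,0,0],"twist":[0,0,0],"jaw":0},{"delta_pos":[0,0,0],"twist":[0,0,0],"jaw":0},{"delta_pos":[0,0,0],"twist":[0,0,0],"jaw":0},{"delta_pos":[0,0,0],"twist":[0,0,0],"jaw":0}]'; done
python3 -m handwheel '[{"delta_pos":[0,-1,0],"twist":[0,0,0],"jaw":0},{"delta_pos":[0,-2,0],"twist":[0,0,0],"jaw":0},{"delta_pos":[0,-3,0],"twist":[0,0,0],"jaw":0},{"delta_pos":[0,-3.5,0],"twist":[0,0,0],"jaw":0},{"delta_pos":[0,-3.5,2],"twist":[0,0,0],"jaw":0},{"delta_pos":[0,-3.5,4.5],"twist":[0,0,0],"jaw":0},{"delta_pos":[0,-3.5,7],"twist":[0,0,0],"jaw":0},{"delta_pos":[0,-3.5,10],"twist":[0,0,0],"jaw":0},{"delta_pos":[0,-3.5,12],"twist":[0,0,0],"jaw":0},{"delta_pos":[0,-3.5,12],"twist":[0,0,0],"jaw":0}]'
python3 - <<'E'
from h import *
go([476.3,-36.6,150])
s=cap('side')
cv2.imwrite('pics/f.png',s['frame'][:,:,::-1])
E
```

```text
time_s: 7.9
eef_pos: [657.6, 12.3, 210.9]
ee_rot: [-0.465, 0.465, 0.532, -0.532]
force: [-0.3, 0.4, 0.5]
grip_width: 0.001
time_s: 8.73
eef_pos: [657.6, 12.4, 210.8]
ee_rot: [-0.465, 0.465, 0.532, -0.532]
force: [0.5, -0.6, -0.6]
grip_width: 0.001
time_s: 9.57
eef_pos: [657.6, 12.3, 210.8]
ee_rot: [-0.465, 0.465, 0.532, -0.532]
force: [-0.3, 0.3, 0.2]
grip_width: -0.002
time_s: 10.4
eef_pos: [536.3, -3.8, 247.1]
ee_rot: [-0.465, 0.466, 0.532, -0.532]
force: [0.3, 0.0, 0.6]
grip_width: 0.005
t 10.4 pos [536.3  -3.8 247.1] F [0.3 0.  0.6] jaw 0.005
[[-0.133  0.001 -0.991]
 [ 0.991 -0.    -0.133]
 [-0.    -1.    -0.   ]]
tool delta cm [-2.44  9.71  6.39] yaw 97.66665581299002
```

View pics/f.png

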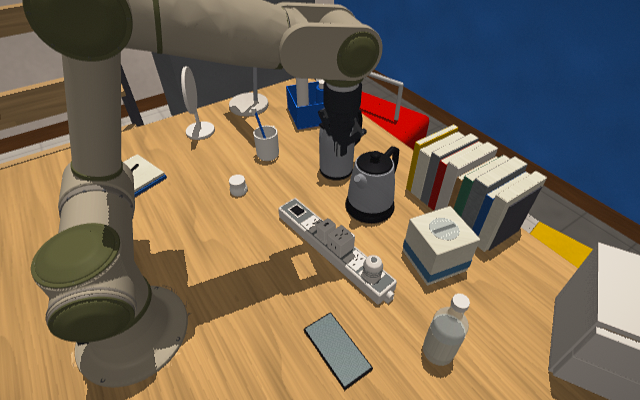

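The dwell over the kettle is done (over 2 s at 21 mm). The arm is clear and all objects stand in place. On to above the charger.

```bash
python3 -m handwheel '[{"delta_pos":[-0.6,0,1.6],"twist":[0,0,0],"jaw":0},{"delta_pos":[-1.2,0,3.2],"twist":[0,0,0],"jaw":0},{"delta_pos":[-1.8,0,4.8],"twist":[0,0,0],"jaw":0},{"delta_pos":[-2.4,0,6.4],"twist":[0,0,0],"jaw":0},{"delta_pos":[-2.4,2,6.4],"twist":[0,0,0],"jaw":0},{"delta_pos":[-2.4,4.5,6.4],"twist":[0,0,0],"jaw":0},{"delta_pos":[-2.4,7,6.4],"twist":[0,0,0],"jaw":0},{"delta_pos":[-2.4,9.7,6.4],"twist":[0,0,0],"jaw":0},{"delta_pos":[-2.4,9.7,6.4],"twist":[0,0,0],"jaw":0},{"delta_pos":[-2.4,9.7,6.4],"twist":[0,0,0],"jaw":0}]'
python3 - <<'E'
from h import *
go([476.3,-36.6,104])
s=cap('side')
cv2.imwrite('pics/g.png',cv2.resize(s['frame'][150:290,260:420][:,:,::-1],None,fx=4,fy=4,interpolation=cv2.INTER_CUBIC))
E
```

```text
time_s: 11.28
eef_pos: [478.9, -36.1, 148.9]
ee_rot: [0.466, -0.465, -0.532, 0.533]
force: [0.7, -0.2, 0.2]
grip_width: 0.003
t 11.2833 pos [478.9 -36.1 148.9] F [ 0.7 -0.2  0.2] jaw 0.003
[[-0.134 -0.001 -0.991]
 [ 0.991  0.    -0.134]
 [ 0.001 -1.     0.001]]
tool delta cm [-0.02  4.49  0.26] yaw 97.69334267479539
```

View pics/g.png

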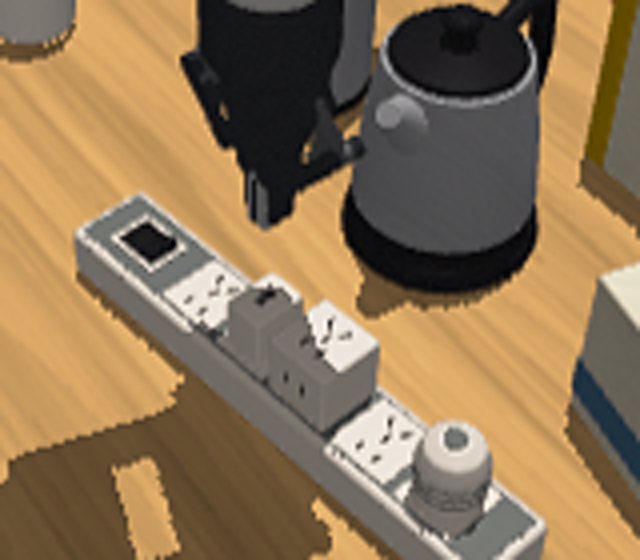

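The tips, at (268,222), are above the charger top, at (266,292). Moving down 44 mm and dwelling.

```bash
python3 -m handwheel '[{"delta_pos":[0,0.8,0.2],"twist":[0,0,0],"jaw":0},{"delta_pos":[0,1.6,0.2],"twist":[0,0,0],"jaw":0},{"delta_pos":[0,2.4,0.2],"twist":[0,0,0],"jaw":0},{"delta_pos":[0,3.2,0.2],"twist":[0,0,0],"jaw":0},{"delta_pos":[0,3.8,0.2],"twist":[0,0,0],"jaw":0},{"delta_pos":[0,4.2,0.2],"twist":[0,0,0],"jaw":0},{"delta_pos":[0,4.4,0.2],"twist":[0,0,0],"jaw":0},{"delta_pos":[0,4.4,0.2],"twist":[0,0,0],"jaw":0},{"delta_pos":[0,4.4,0.2],"twist":[0,0,0],"jaw":0},{"delta_pos":[0,4.4,0.2],"twist":[0,0,0],"jaw":0}]'
for i in 1 2 3; do python3 -m handwheel '[{"delta_pos":[0,0,0],"twist":[0,0,0],"jaw":0},{"delta_pos":[0,0,0],"twist":[0,0,0],"jaw":0},{"delta_pos":[0,0,0],"twist":[0,0,0],"jaw":0},{"delta_pos":[0,0,0],"twist":[0,0,0],"jaw":0},{"delta_pos":[0,0,0],"twist":[0,0,0],"jaw":0},{"delta_pos":[0,0,0],"twist":[0,0,0],"jaw":0},{"delta_pos":[0,0,0],"twist":[0,0,0],"jaw":0},{"delta_pos":[0,0,0],"twist":[0,0,0],"jaw":0},{"delta_pos":[0,0,0],"twist":[0,0,0],"jaw":0},{"delta_pos":[0,0,0],"twist":[0,0,0],"jaw":0}]'; done
python3 - <<'E'
from h import *
go([476.3,-36.6,104])
s=cap('side')
cv2.imwrite('pics/i.png',cv2.resize(s['frame'][150:290,260:420][:,:,::-1],None,fx=4,fy=4,interpolation=cv2.INTER_CUBIC))
E
```

```text
time_s: 12.17
eef_pos: [476.7, -36.4, 105.1]
ee_rot: [-0.465, 0.466, 0.532, -0.532]
force: [0.0, -0.0, -0.7]
grip_width: -0.003
time_s: 13.0
eef_pos: [476.4, -36.3, 104.8]
ee_rot: [0.465, -0.465, -0.532, 0.532]
force: [-0.4, 0.3, 0.9]
grip_width: 0.001
time_s: 13.83
eef_pos: [476.4, -36.3, 104.8]
ee_rot: [0.465, -0.465, -0.532, 0.532]
force: [-0.2, -0.2, -0.0]
grip_width: 0.0
time_s: 14.67
eef_pos: [476.4, -36.3, 104.8]
ee_rot: [0.465, -0.465, -0.532, 0.532]
force: [-1.4, 0.5, 0.5]
grip_width: 0.003
t 14.6667 pos [476.4 -36.3 104.8] F [-1.4  0.5  0.5] jaw 0.003
[[-0.134 -0.    -0.991]
 [ 0.991 -0.    -0.134]
 [ 0.    -1.     0.   ]]
tool delta cm [-0.02  0.08  0.02] yaw 97.6899771549416
```

View pics/i.png

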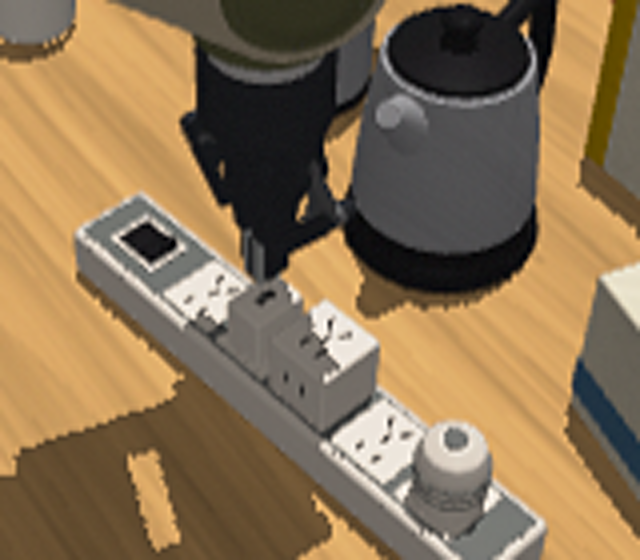

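The tips, at (265,272), hover just above the charger top, at (266,292). Raising the arm clear, a last check, then handing in.

```bash
python3 -m handwheel '[{"delta_pos":[0,-1,0],"twist":[0,0,0],"jaw":0},{"delta_pos":[0,-3,0],"twist":[0,0,0],"jaw":0},{"delta_pos":[0,-5,0],"twist":[0,0,0],"jaw":0},{"delta_pos":[0,-8,0],"twist":[0,0,0],"jaw":0},{"delta_pos":[0,-11,0],"twist":[0,0,0],"jaw":0},{"delta_pos":[0,-13,0],"twist":[0,0,0],"jaw":0},{"delta_pos":[0,-14,0],"twist":[0,0,0],"jaw":0},{"delta_pos":[0,-14,0],"twist":[0,0,0],"jaw":0},{"delta_pos":[0,-14,0],"twist":[0,0,0],"jaw":0},{"delta_pos":[0,-14,0],"twist":[0,0,0],"jaw":0}]'
python3 - <<'E'
from h import *
s=cap('side')
cv2.imwrite('pics/j.png',s['frame'][:,:,::-1])
E
```

```text
time_s: 15.55
eef_pos: [475.9, -36.2, 243.4]
ee_rot: [0.466, -0.465, -0.532, 0.533]
force: [0.2, -0.1, 0.4]
grip_width: 0.002
```

View pics/j.png

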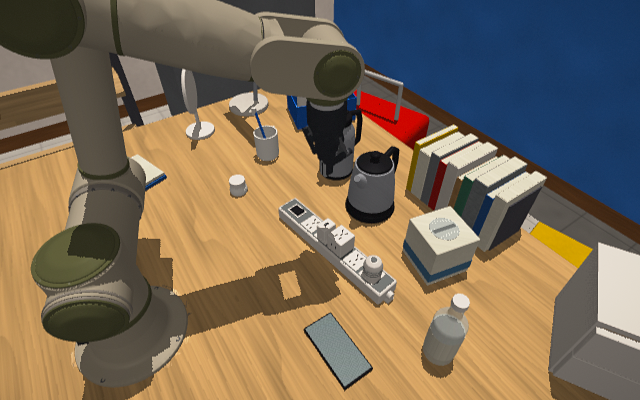

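Everything stands where it did at the start: kettle (375,185), jug (337,150), mug (266,143), jar (237,186), phone (338,349), bottle (446,330).

```bash
python3 -c "
from rig import ctrl
print(ctrl.finish_job())"
```

```text
the job is handed in; nothing more can be done
None
```

I switched the power strip off, pointed at the kettle and then at the charger, and handed the job in at about 15.6 s of the 61 s allowed. The hand-in returned no verdict.

- **Rocker:** I pressed the outer half with closed fingertips until it stopped, at 43 mm above the desk and about 14 N. The picture afterwards showed the inner half standing up. The switch angle itself can't be read, so "off" rests on the height, the force and that picture.
- **Kettle:** The fingertips stayed about 21 mm above the lid knob for over 2 s, with the grasp point about 40 mm up. The top and side cameras placed the knob up to about 6 mm apart, well inside the 30 mm allowed. I used the top view.
- **Charger:** The fingertips stayed about 23 mm above its top for 2.5 s, within 1 mm sideways of my top-view estimate. The side-view estimate differed by about 7 mm, still inside the 25 mm allowed.

The force readings stayed at noise level (under 2 N) at both hovers. The last picture showed the kettle and all the loose things where they started, judged by eye.

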